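# Roll the thick steel pin onto the mat's line

### The arm

A 6-joint arm with a two-finger parallel gripper is mounted at the origin on a cart in front of the work surface, level with it; the furniture and walls round the work are solid. World frame = base frame: x ahead of the robot, y to its left, z up, the work surface at z = 0. Lengths are in m, angles in rad, forces in N, time in s.
With the tool pointing down it reaches from about 0.325 to 0.85 m from the base axis. Payload 15.5 kg.
Tool frame: the origin (TCP) lies midway between the tips of the shut fingers; the grasp point (between the pads) lies 19 mm behind it; y points along the fingers, x is the direction in which the jaws open and shut, and the axes are right-handed (so a half turn about y gives the same grasp; the last joint's range is limited). The gripper opens to 91 mm and grips with 3 to 60 N. Pads are 32 mm wide; open, the fingers measure 118 mm over their backs; the gripper's body (76 mm by 178 mm) begins 60 mm behind the grasp point.
Start: joints at [-1.234, 0.494, 1.345, -0, 1.302, -0.096], TCP at [0.262, -0.567, 0.214] pointing down, gripper open.
Joint ranges: [-2.91, 2.91], [-0.82, 2.16], [0.22, 2.67], [-1.22, 4.37], [0.12, 2.79], [-3.08, 3.08]. Speed limits (rad/s): [1.89, 1.89, 2.57, 3.01, 3.01, 3.01].

### API

Orientations are given as a rotation vector (axis times angle).
In Python, from workcell import arm gives the robot as it stands.
- The arm moves only by the tool drive_tool, never from a script. Its argument "motion" is a list of rows, each an object of numbers: "dx", "dy", "dz": the shift along the tool's x, y, z normalised to -1 to 1, where 1 is 0.02 m; "roll": the turn about the tool's y normalised to -1 to 1, where 1 is 0.12 rad; "gripper": the closure in counts, from 0 (fully open) to 255 (shut). In form: [{"dx": .., "dy": .., "dz": .., "roll": .., "gripper": ..}, ...]. A call has exactly 10 rows; each row shifts and turns the pose as measured when the row begins, along the tool's axes as they then stand; what a row does not reach is not made up. A row lasts 1/8 s, in which the tool goes at most 62.5 mm and 10.7 degrees, less where a joint would pass 70% of its speed; a pose out of reach is approached as far as the arm can. A call with a number of a shift or a turn outside -1 to 1 is refused whole. A call with a gripper value outside its range is refused whole. The fingers move at their own pace and stop on an object; "grip_force" is the grip in N (left out, the last holds). Time passes only in rows, so rows that do not move let the fingers close, or fill a call up. It gives the time, the measured TCP pose, the force and the opening at its end, in the units of the state.
- arm.get_state(): the state, without advancing time (a new reading comes with each control period).
- arm.snapshot(name): name is "side" or "top" or "wrist"; returns the picture (400x640x3 uint8, red, green, blue); there is no depth.
- arm.camera_model(name): a dict with "fx", "fy", "cx", "cy" (pixels), "position" and "orientation" of the camera in the world. Camera axes: x right, y down, z forward; pixel columns grow to the right and rows downward; lengths in m; the calibration is good to about 2 mm. A picture is of the moment at which its call begins: read the wrist's pose just before it. camera_model takes no time and is no camera call; for the wrist camera it gives the pose at the moment of the call.
- arm.finish_job(): hands the job in, once; it reports no verdict.
The state is a dict: "t": time; "joint_pos": joint angles; "joint_velocities": joint speeds; "joint_efforts": joint torques, N m; "position": TCP position; "tcp_rot": TCP orientation; "force": force on the tool from outside, world axes, zero at the start; "moment": the same for the moment, N m; "grip_width": opening from 0.0 (shut) to 1.0 (fully open).
Only numpy, scipy, OpenCV 4.12 (cv2) and the standard library are available. Lean on these libraries where they do the work, as an engineer would, in place of code of your own. Each camera call takes 0.05 s, during which the arm holds its last target. There are 200 camera calls.

### The job

Two steel pins lie on the black rubber mat, one on each side of the white line. Push the thicker pin sideways with the fingertips so that it rolls across the mat, and leave it at rest lying along the line, centred over it, ready to be measured. Do not pick it up or slide it over without rolling, and leave the thinner pin and the pinion and tape roll beside the mat where they are.

Things in the scene. Friction and masses are not known exactly. Their poses are not given: they have to be found in the camera images.
- mat: black rubber mat, 130 mm (its x) by 270 mm (its y) by 4 mm thick, fixed flat on the bench. Origin at the centre of its underside, z up. It is turned by up to about 12 degrees on the bench.
- line (a point): middle of the straight white line (3 mm wide, 122 mm long, flush) across the middle of the mat; the point lies on the mat's top face, 4 mm above the bench. The line runs along this frame's x (the mat's x), so the pins roll along this frame's y.
- thick_pin: thicker oiled steel pin, cylinder 32 mm in diameter, 80 mm long, 0.5 kg, lying almost parallel to the line, 60 to 100 mm to one side. Origin at its centre, 20 mm above the bench; x is its axis, y and z turn as it rolls. Friction about 0.25. Pushed slowly (30 mm/s) at or just above mid-height it rolls, and stops within a few mm of the finger; pushed near its very top it can wedge under the finger.
- thin_pin: the thinner plain steel pin, 20 mm in diameter and 80 mm long, lying on the mat on the other side of the line, 60 to 100 mm from it. Origin at its centre, on its axis, 14 mm above the bench; its x is the pin's axis. Leave it where it is.
- pinion: loose steel pinion, 45 mm wide and 42 mm tall, standing on its hub just past the mat's left (+y) end, off towards the far side of the pins' path. Origin at the centre of its underside. Leave it alone.
- tape: loose roll of tape lying flat, 68 mm wide and 19 mm tall, just past the mat's right (-y) end, off towards the robot's side of the pins' path. Origin at the centre of its underside. Leave it alone.
Things that resemble listed ones, but are neither listed nor needed, are in the scene too. What is shaped like the thick_pin but orange or yellow is not meant.

How it is judged:
By the outcome, as a careful person would: the job done as asked, in the order asked, and still so for the second after the job is handed in, with the robot touching nothing.
It also fails if it takes over 40 s, if anything falls off the work surface, if the arm or the gripper's body presses on something with over 40 N, if the wrist force passes 120 N, or if a joint passes its speed limit or range.

## Working session

There is one attempt and no reset: what is moved stays moved. The work goes in short steps, Python scripts to look and compute and a tool call to move; the robot and the scene stay as the last step left them, time stands still between calls to the robot, and variables do not carry over. Pictures are saved under pics/ and viewed, about 8 in all and at most 12, crops included, and the job is handed in when it is done.

Besides the shell and the picture viewer there is one more tool, called after ">>>" as name([rows], argument=value, ...), one row to a line, values as JSON. drive_tool: Moves the arm, as the interface text tells. Its arguments: {"type":"object","properties":{"motion":{"type":"array"},"grip_force":{"type":"number"}},"required":["motion"]}

```bash
mkdir -p pics; ls
python3 - <<'E'
from workcell import arm
import cv2
s=arm.get_state();print(s)
for n in("top","side"):
    im=arm.snapshot(n);cv2.imwrite(f"pics/{n}0.png",im[:,:,::-1]);print(n,arm.camera_model(n))
E
```

```text
pics
{'t': 0.0, 'joint_pos': array([-1.23351511e+00,  4.94181365e-01,  1.34614496e+00,  5.35458644e-06,
        1.30246732e+00, -9.55143687e-02]), 'joint_velocities': array([ 0.00059873,  0.00048647,  0.00079295, -0.00035406,  0.00033766,
       -0.00072448]), 'joint_efforts': array([ 1.95400389e-03, -8.78814125e+01, -3.81849539e+01,  7.07298098e-02,
        5.30572794e-02, -9.94126594e-05]), 'position': array([ 0.26200247, -0.56701718,  0.2133347 ]), 'tcp_rot': array([-1.38264666,  0.88545027, -0.88390312]), 'force': array([-1.31310737,  0.64189464,  0.14076327]), 'moment': array([ 0.0187708 , -0.0374067 ,  0.01743942]), 'grip_width': 1.0010394015531807}
top {'fx': 457.3367794606183, 'fy': 457.3367794606183, 'cx': 327.851138056038, 'cy': 194.88168400070802, 'position': array([0.3749021 , 0.10035166, 1.25538044]), 'orientation': array([-2.13013298,  2.09334597, -0.21574873])}
side {'fx': 410.1232801430996, 'fy': 410.1232801430996, 'cx': 321.4426836161819, 'cy': 198.40712021134036, 'position': array([0.59063138, 0.90928802, 0.59481315]), 'orientation': array([-0.09756694,  2.73775953, -1.45537628])}
```

View pics/top0.png

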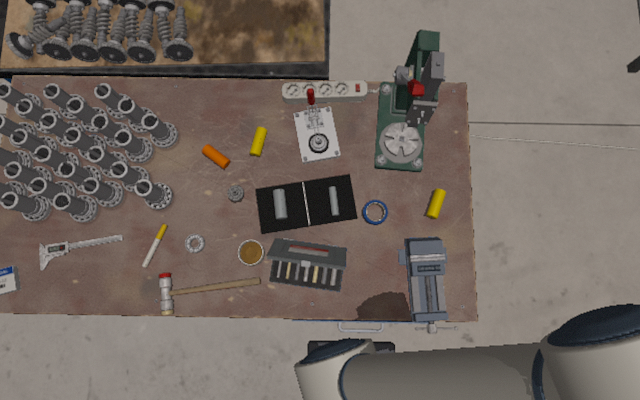

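View pics/side0.png

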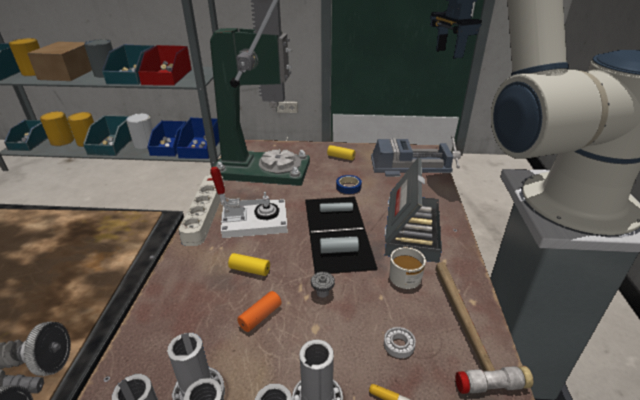

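Run:
```python
from workcell import arm
from scipy.spatial.transform import Rotation as R
print(R.from_rotvec(arm.get_state()['tcp_rot']).as_matrix().round(3))
```

```text
[[ 0.419 -0.     0.908]
 [-0.908  0.001  0.419]
 [-0.001 -1.     0.   ]]
```

The top view shows the black mat at about (305,203), with the line at (306,203). The thick pin is at (280,205) on the +y side and the thin pin at (334,200). The pinion is at (235,193), the tape at (375,211), and a gauge box sits close by at (308,262).

Things that could be mistaken for the thick pin:
- Yellow cylinders at (258,141) and (436,203).
- The orange cylinder at (215,156).
- The thin pin at (334,200).

The grey pin at (280,205) is the one described. Next I measure and check it in a close crop.

```bash
cat > h.py <<'E'
from workcell import arm
import cv2, numpy as np
from scipy.spatial.transform import Rotation as R
def ray(n,uv,z,m=None):
    m=m or arm.camera_model(n); u,v=uv
    d=R.from_rotvec(m['orientation']).apply([(u-m['cx'])/m['fx'],(v-m['cy'])/m['fy'],1]); p=m['position']
    return p+d*(z-p[2])/d[2]
def proj(n,P,m=None):
    m=m or arm.camera_model(n)
    q=R.from_rotvec(m['orientation']).inv().apply(np.asarray(P)-m['position'])
    return q[...,:2]/q[...,2:]*[m['fx'],m['fy']]+[m['cx'],m['cy']]
E
python3 - <<'E'
from h import *
im=cv2.imread("pics/top0.png");x0,y0=225,165
g=cv2.cvtColor(im,cv2.COLOR_BGR2GRAY)
k=(g<50).astype(np.uint8);k[:, :250]=0;k[:,360:]=0;k[:172]=0;k[234:]=0
c=cv2.convexHull(np.vstack(cv2.findContours(cv2.morphologyEx(k,cv2.MORPH_OPEN,np.ones((3,3))),0,2)[0]))
b=cv2.boxPoints(cv2.minAreaRect(c));W=np.array([ray("top",p,.004) for p in b])
print(b.round(1).tolist());print(W.round(4).tolist(),[np.linalg.norm(W[i]-W[i-1]).round(4) for i in range(4)])
kk=(g>75).astype(np.uint8);hm=np.zeros_like(g);cv2.fillConvexPoly(hm,cv2.convexHull(b.astype(np.int32)),1);hm=cv2.erode(hm,np.ones((5,5)))
n,l,s,ce=cv2.connectedComponentsWithStats(kk*hm)
for i in range(1,n):
    if s[i,4]<15: continue
    r=cv2.minAreaRect(np.argwhere(l==i)[:,::-1].astype(np.float32)); bb=cv2.boxPoints(r)
    print(s[i],ce[i].round(1)); 
    for z in(.004,.014,.02,.03): print(z,ray("top",ce[i],z).round(4))
    for p in bb: print('  c',ray("top",p,.02).round(4))
crop=cv2.resize(im[165:300,220:400],None,fx=4.4,fy=4.4,interpolation=cv2.INTER_CUBIC);cv2.imwrite("pics/crop1.png",crop)
E
```

```text
[[254.10000610351562, 188.8000030517578], [349.6000061035156, 173.6999969482422], [356.70001220703125, 218.3000030517578], [261.20001220703125, 233.5]]
[[0.6501, 0.3126, 0.004], [0.6986, 0.0454, 0.004], [0.5715, 0.0248, 0.004], [0.5248, 0.2867, 0.004]] [np.float64(0.128), np.float64(0.2716), np.float64(0.1288), np.float64(0.2661)]
[302 183   9  41  92] [305.7 203.6]
0.004 [0.6105 0.1669 0.004 ]
0.014 [0.6086 0.1663 0.014 ]
0.02 [0.6075 0.166  0.02  ]
0.03 [0.6056 0.1655 0.03  ]
  c [0.665  0.1802 0.02  ]
  c [0.6662 0.1739 0.02  ]
  c [0.5539 0.1529 0.02  ]
  c [0.5528 0.1591 0.02  ]
[329 186  10  29 196] [333.3 200.2]
0.004 [0.6214 0.0901 0.004 ]
0.014 [0.6195 0.0902 0.014 ]
0.02 [0.6183 0.0902 0.02  ]
0.03 [0.6163 0.0903 0.03  ]
  c [0.6574 0.1044 0.02  ]
  c [0.6598 0.0857 0.02  ]
  c [0.5802 0.0764 0.02  ]
  c [0.5779 0.0948 0.02  ]
[273 189  14  30 314] [279.4 203.2]
0.004 [0.6102 0.2402 0.004 ]
0.014 [0.6083 0.2391 0.014 ]
0.02 [0.6072 0.2384 0.02  ]
0.03 [0.6053 0.2373 0.03  ]
  c [0.6462 0.2594 0.02  ]
  c [0.6501 0.2298 0.02  ]
  c [0.5691 0.2179 0.02  ]
  c [0.5653 0.2472 0.02  ]
```

View pics/crop1.png

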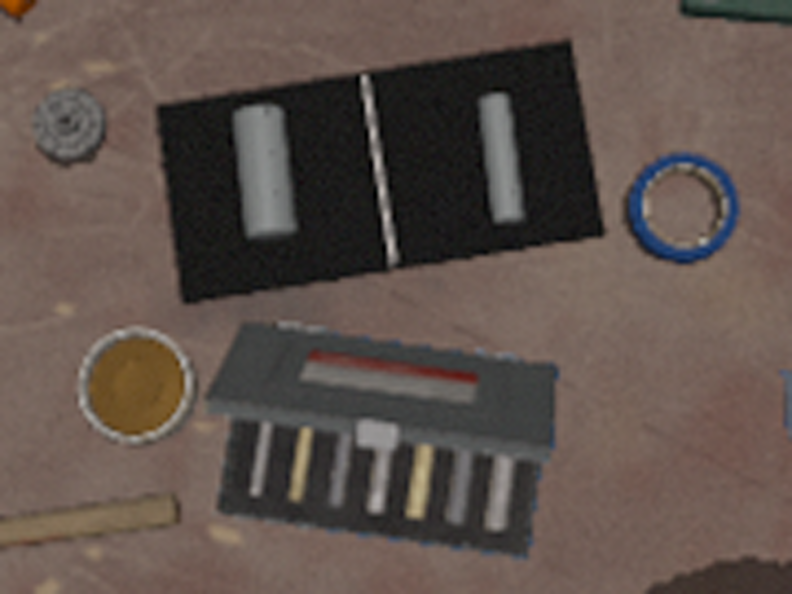

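The crop confirms it: the wide grey pin at about (265,170) is left of the line and the thin one is right. The line's middle is at (0.611, 0.167) with yaw of about 10.7°. The thick pin is at (0.607, 0.2385) with yaw of about 8.5°, 71 mm away. I'll push with the backs of the shut fingers, tool x towards mat −y, coming in from the +y side.

>>> drive_tool([
  {"dx":-0.95,"dy":-0.3,"dz":1,"roll":0,"gripper":255},
  {"dx":-0.95,"dy":-0.3,"dz":1,"roll":0,"gripper":255},
  {"dx":-0.95,"dy":-0.3,"dz":1,"roll":0,"gripper":255},
  {"dx":-0.95,"dy":-0.3,"dz":1,"roll":0,"gripper":255},
  {"dx":-0.95,"dy":-0.3,"dz":1,"roll":0,"gripper":255},
  {"dx":-0.95,"dy":-0.3,"dz":1,"roll":0,"gripper":255},
  {"dx":-0.95,"dy":-0.3,"dz":1,"roll":0,"gripper":255},
  {"dx":-0.95,"dy":-0.3,"dz":1,"roll":0,"gripper":255},
  {"dx":-0.95,"dy":-0.3,"dz":1,"roll":0,"gripper":255},
  {"dx":-0.95,"dy":-0.3,"dz":1,"roll":0,"gripper":255},
], grip_force=10)

```text
t: 1.35
position: [0.3676, -0.2949, 0.2766]
tcp_rot: [-1.382, 0.884, -0.883]
force: [-0.0, -0.2, 0.8]
grip_width: 0.007
```

>>> drive_tool([
  {"dx":-0.95,"dy":0,"dz":1,"roll":0,"gripper":255},
  {"dx":-0.95,"dy":0,"dz":1,"roll":0,"gripper":255},
  {"dx":-0.95,"dy":0,"dz":1,"roll":0,"gripper":255},
  {"dx":-0.95,"dy":0,"dz":1,"roll":0,"gripper":255},
  {"dx":-0.95,"dy":0,"dz":1,"roll":0,"gripper":255},
  {"dx":-0.95,"dy":0,"dz":1,"roll":0,"gripper":255},
  {"dx":-0.95,"dy":0,"dz":1,"roll":0,"gripper":255},
  {"dx":-0.95,"dy":0,"dz":1,"roll":0,"gripper":255},
  {"dx":-0.95,"dy":0,"dz":1,"roll":0,"gripper":255},
  {"dx":-0.95,"dy":0,"dz":1,"roll":0,"gripper":255},
])

```text
t: 2.6
position: [0.4677, -0.0194, 0.2805]
tcp_rot: [-1.383, 0.876, -0.883]
force: [0.5, -0.3, -0.6]
grip_width: 0.003
```

>>> drive_tool([
  {"dx":-0.95,"dy":0.2,"dz":1,"roll":0,"gripper":255},
  {"dx":-0.95,"dy":0.2,"dz":1,"roll":0,"gripper":255},
  {"dx":-0.95,"dy":0.2,"dz":1,"roll":0,"gripper":255},
  {"dx":-0.95,"dy":0.2,"dz":1,"roll":0,"gripper":255},
  {"dx":-0.95,"dy":0.2,"dz":1,"roll":0,"gripper":255},
  {"dx":-0.95,"dy":0.2,"dz":1,"roll":0,"gripper":255},
  {"dx":-0.95,"dy":0.2,"dz":1,"roll":0,"gripper":255},
  {"dx":-0.7,"dy":0.2,"dz":0.7,"roll":0.7,"gripper":255},
  {"dx":0,"dy":0.2,"dz":0,"roll":0.8,"gripper":255},
  {"dx":0,"dy":0,"dz":0,"roll":0.5,"gripper":255},
])

```text
t: 3.85
position: [0.5381, 0.1964, 0.2467]
tcp_rot: [-1.293, 1.054, -1.064]
force: [-0.3, -1.0, 0.3]
grip_width: 0.007
```

```bash
cat >> h.py <<'E'
def where(tgt,yaw=10.7):
    s=arm.get_state();M=R.from_rotvec(s['tcp_rot']).as_matrix();p=s['position']
    print('t',s['t'],'p',p.round(4),'x yaw',np.degrees(np.arctan2(M[1,0],M[0,0])).round(2),'F',s['force'].round(1))
    print('units to target',(M.T@(np.array(tgt)-p)/.02).round(2))
E
python3 -c "
from h import *
where([.5987,.282,.20])
cv2.imwrite('pics/w1.png',arm.snapshot('wrist')[:,:,::-1])"
```

```text
t 3.85 p [0.5381 0.1964 0.2467] x yaw -78.48 F [-0.3 -1.   0.3]
units to target [-3.59  2.36  3.81]
```

View pics/w1.png

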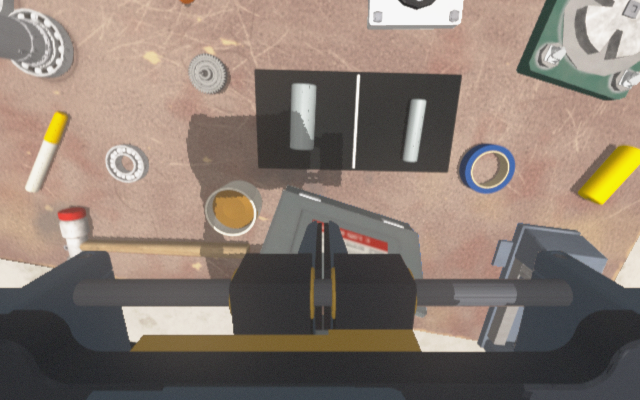

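The wrist view shows the thick pin at (303,116), the line from (357,75) to (354,168) and the thin pin at (414,130). The path to the +y side is clear. I'll refine the measurement with this closer picture.

```bash
cat >> h.py <<'E'
def meas(g,hull_lo,n,m,thr=80):
    out=[]
    k=np.zeros_like(g);cv2.fillConvexPoly(k,np.int32(hull_lo),1)
    N,l,s,ce=cv2.connectedComponentsWithStats(((g>thr)*k).astype(np.uint8))
    for i in range(1,N):
        if s[i,4]<60: continue
        c=cv2.findContours((l==i).astype(np.uint8),0,1)[0][0]
        (cx,cy),(w,h),a=cv2.minAreaRect(c); b=cv2.boxPoints(((cx,cy),(w,h),a))
        b=b if np.linalg.norm(b[0]-b[1])>np.linalg.norm(b[1]-b[2]) else np.roll(b,1,0)
        z=.004 if min(w,h)<8 else None
        e1=(b[0]+b[3])/2;e2=(b[1]+b[2])/2
        for z in([.004] if z else [.014,.02]):
            P=[ray(n,e,z,m) for e in(e1,e2)];d=P[0]-P[1]
            S=[ray(n,(b[0]+b[1])/2,z,m),ray(n,(b[2]+b[3])/2,z,m)]
            print('px',(round(cx),round(cy)),'z',z,'mid',((P[0]+P[1])/2).round(4)[:2],'len',np.linalg.norm(d).round(4),'wid',np.linalg.norm(S[0]-S[1]).round(4),'yaw',np.degrees(np.arctan(d[1]/d[0])).round(2))
E
python3 -c "
from h import *
m=arm.camera_model('wrist');print(m['position'])
g=cv2.imread('pics/w1.png',0)
meas(g,[(259,73),(458,77),(446,168),(261,166)],'wrist',m)"
```

```text
[0.61913224 0.21206491 0.41731347]
px (356, 121) z 0.004 mid [0.6124 0.1646] len 0.1206 wid 0.0063 yaw 9.89
px (303, 116) z 0.014 mid [0.6068 0.2353] len 0.0849 wid 0.0332 yaw 8.61
px (303, 116) z 0.02 mid [0.607 0.235] len 0.0836 wid 0.0327 yaw 8.61
px (414, 130) z 0.014 mid [0.6178 0.0869] len 0.084 wid 0.0217 yaw 8.04
px (414, 130) z 0.02 mid [0.6178 0.0888] len 0.0828 wid 0.0213 yaw 8.04
```

>>> drive_tool([
  {"dx":-0.75,"dy":0.7,"dz":0.8,"roll":0.2,"gripper":255},
  {"dx":-0.75,"dy":0.8,"dz":0.8,"roll":0,"gripper":255},
  {"dx":-0.75,"dy":0.8,"dz":0.8,"roll":0,"gripper":255},
  {"dx":-0.75,"dy":0.8,"dz":0.8,"roll":0,"gripper":255},
  {"dx":-0.6,"dy":0.8,"dz":0.6,"roll":0,"gripper":255},
  {"dx":0,"dy":0.9,"dz":0,"roll":0,"gripper":255},
  {"dx":0,"dy":0.9,"dz":0,"roll":0,"gripper":255},
  {"dx":0,"dy":0.9,"dz":0,"roll":0,"gripper":255},
  {"dx":0,"dy":0.9,"dz":0,"roll":0,"gripper":255},
  {"dx":0,"dy":0.3,"dz":0,"roll":0,"gripper":255},
])

```text
t: 5.15
position: [0.5991, 0.288, 0.0884]
tcp_rot: [-1.283, 1.065, -1.078]
force: [-0.4, -0.6, 0.4]
grip_width: 0.006
```

```bash
python3 -c "
from h import *
where([.599,.281,.014])
im=arm.snapshot('side')[:,:,::-1]
cv2.imwrite('pics/s1.png',cv2.resize(im[130:330,230:460],None,fx=3,fy=3,interpolation=2))"
```

```text
t 5.15 p [0.5991 0.288  0.0884] x yaw -79.49 F [-0.4 -0.6  0.4]
units to target [ 0.34  3.72 -0.11]
```

View pics/s1.png

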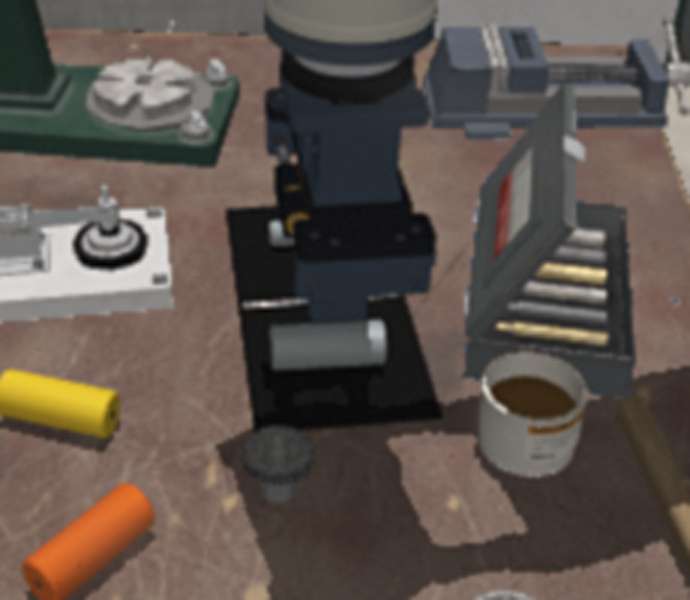

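```bash
python3 -c "
from h import *
for P in([.5991,.288,.0884],[.607,.236,.02],[.607,.236,.036],[.612,.166,.004]): print(P,(proj('side',P)-[230,130])*3, proj('wrist',P), proj('top',P))
im=arm.snapshot('wrist')[:,:,::-1];cv2.imwrite('pics/w2.png',im)"
```

```text
[0.5991, 0.288, 0.0884] [336.45250272 317.66517169] [321.10768246 247.25838885] [257.46257092 201.08093876]
[0.607, 0.236, 0.02] [325.54831485 345.56201669] [383.0199335  213.86158042] [280.26661113 203.34255831]
[0.607, 0.236, 0.036] [325.95390265 328.24685876] [386.95631603 220.46832399] [279.66279983 202.24368267]
[0.612, 0.166, 0.004] [322.27962065 301.82104925] [455.49756195 216.15535406] [306.04470613 203.07880302]
```

View pics/w2.png

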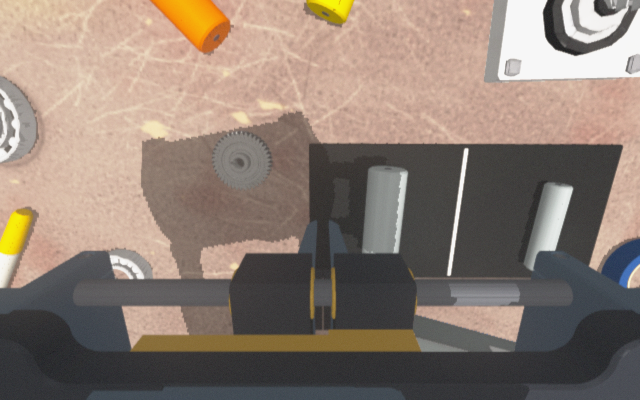

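>>> drive_tool([
  {"dx":0,"dy":0.6,"dz":0,"roll":0.05,"gripper":255},
  {"dx":0,"dy":0.7,"dz":0,"roll":0,"gripper":255},
  {"dx":0,"dy":0.7,"dz":0,"roll":0,"gripper":255},
  {"dx":0,"dy":0.6,"dz":0,"roll":0,"gripper":255},
  {"dx":0,"dy":0.5,"dz":0,"roll":0,"gripper":255},
  {"dx":0.1,"dy":0.3,"dz":0,"roll":0,"gripper":255},
  {"dx":0.2,"dy":0.15,"dz":0,"roll":0,"gripper":255},
  {"dx":0.2,"dy":0,"dz":0,"roll":0,"gripper":255},
  {"dx":0.15,"dy":0,"dz":0,"roll":0,"gripper":255},
  {"dx":0,"dy":0,"dz":0,"roll":0,"gripper":255},
])

```text
t: 6.5
position: [0.604, 0.2745, 0.0147]
tcp_rot: [-1.277, 1.069, -1.084]
force: [-0.4, -0.6, -0.3]
grip_width: 0.005
```

```bash
python3 -c "
from h import *
where([.599,.281,.014])
im=arm.snapshot('wrist')[:,:,::-1];cv2.imwrite('pics/w3.png',im)
im=arm.snapshot('side')[:,:,::-1];cv2.imwrite('pics/s3.png',im)
im=np.vstack([cv2.resize(cv2.imread('pics/w3.png')[80:330,230:600],None,fx=1.3,fy=1.3),cv2.resize(im[195:285,270:400],(481,250))]);cv2.imwrite('pics/c3.png',im)"
```

```text
t 6.5 p [0.604  0.2745 0.0147] x yaw -79.89 F [-0.4 -0.6 -0.3]
units to target [-0.36  0.03 -0.19]
```

View pics/c3.png

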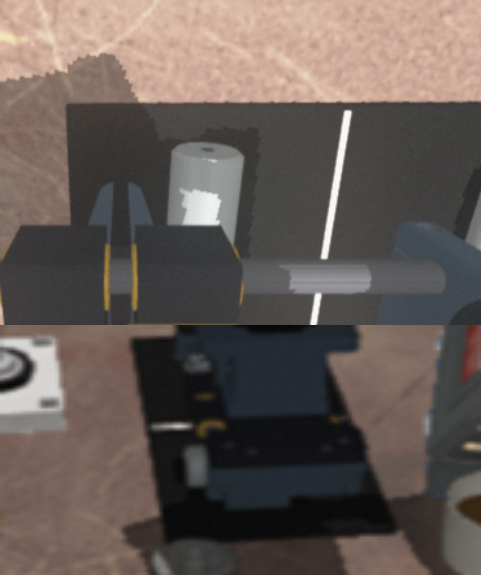

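>>> drive_tool([
  {"dx":0.15,"dy":0,"dz":0,"roll":0,"gripper":255},
  {"dx":0.18,"dy":0,"dz":0,"roll":0,"gripper":255},
  {"dx":0.18,"dy":0,"dz":0,"roll":0,"gripper":255},
  {"dx":0.18,"dy":0,"dz":0,"roll":0,"gripper":255},
  {"dx":0.18,"dy":0,"dz":0,"roll":0,"gripper":255},
  {"dx":0.18,"dy":0,"dz":0,"roll":0,"gripper":255},
  {"dx":0.18,"dy":0,"dz":0,"roll":0,"gripper":255},
  {"dx":0.18,"dy":0,"dz":0,"roll":0,"gripper":255},
  {"dx":0.18,"dy":0,"dz":0,"roll":0,"gripper":255},
  {"dx":0.18,"dy":0,"dz":0,"roll":0,"gripper":255},
])

```text
t: 7.85
position: [0.6106, 0.2378, 0.0149]
tcp_rot: [-1.277, 1.068, -1.084]
force: [0.4, -0.1, -0.3]
grip_width: 0.002
```

```bash
cat >> h.py <<'E'
def s_of(p): return (np.array(p)[0]-.6115)*-.18+(np.array(p)[1]-.1655)*.984
E
python3 -c "
from h import *
where([.6115,.1655,.014]);print(s_of(arm.get_state()['position']))
m=arm.camera_model('wrist')
im=arm.snapshot('wrist')[:,:,::-1];cv2.imwrite('pics/w4.png',im)
cv2.imwrite('pics/c4.png',cv2.resize(im[80:300,230:550],None,fx=2,fy=2,interpolation=2))
# expected px of pin side silhouettes at far-end and line
for s in(0,.02,.03,.04,.05):
  for z in(.004,.02): print(s,z,proj('wrist',np.array([.6115,.1655,z])+s*np.array([-.18,.984,0])+.03*np.array([.984,.18,0])))
"
```

```text
t 7.85 p [0.6106 0.2378 0.0149] x yaw -79.86 F [ 0.4 -0.1 -0.3]
units to target [ 3.57  0.04 -0.59]
0.07127840852459923
0 0.004 [430.22690273 214.26248049]
0 0.02 [439.59887848 223.0700054 ]
0.02 0.004 [399.37551747 214.39068102]
0.02 0.02 [406.06747466 223.20857879]
0.03 0.004 [383.95166283 214.45477365]
0.03 0.02 [389.30394387 223.2778565 ]
0.04 0.004 [368.5290333  214.51886119]
0.04 0.02 [372.54186024 223.34712824]
0.05 0.004 [353.10762876 214.58294364]
0.05 0.02 [355.78122359 223.416394  ]
```

View pics/c4.png

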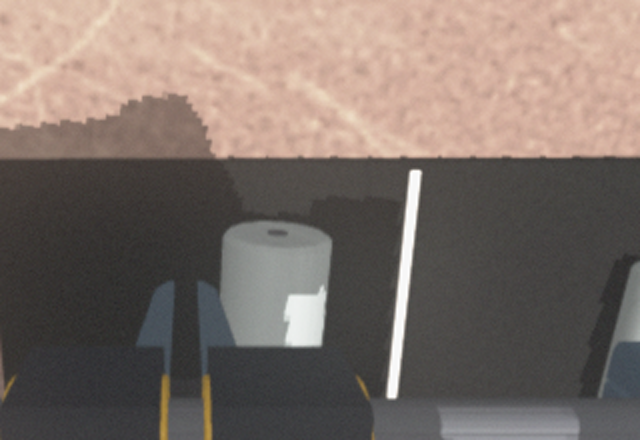

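```bash
python3 -c "
from h import *
for n,uv in(('axis',(230+278/2,80+233/2)),('L',(230+222/2,80+250/2)),('R',(230+331/2,80+250/2))):
  p=ray('wrist',uv,.02);print(n,p.round(4),s_of(p))
for v in((230+416/2,80+172/2),(230+394/2,80+390/2)):
  p=ray('wrist',v,.004);print('line',p.round(4),s_of(p))
"
```

```text
axis [0.6497 0.216  0.02  ] 0.042801484396569285
L [0.6418 0.231  0.02  ] 0.05901144792830787
R [0.6474 0.1996 0.02  ] 0.027059023365462745
line [0.6724 0.1749 0.004 ] -0.0017358600345493604
line [0.5978 0.1609 0.004 ] -0.002090908354950502
```

>>> drive_tool([
  {"dx":0.18,"dy":0,"dz":0,"roll":0,"gripper":255},
  {"dx":0.18,"dy":0,"dz":0,"roll":0,"gripper":255},
  {"dx":0.18,"dy":0,"dz":0,"roll":0,"gripper":255},
  {"dx":0.18,"dy":0,"dz":0,"roll":0,"gripper":255},
  {"dx":0.18,"dy":0,"dz":0,"roll":0,"gripper":255},
  {"dx":0.18,"dy":0,"dz":0,"roll":0,"gripper":255},
  {"dx":0.17,"dy":0,"dz":0,"roll":0,"gripper":255},
  {"dx":0.15,"dy":0,"dz":0,"roll":0,"gripper":255},
  {"dx":0.1,"dy":0,"dz":0,"roll":0,"gripper":255},
  {"dx":0.05,"dy":0,"dz":0,"roll":0,"gripper":255},
])

```text
t: 9.15
position: [0.6165, 0.2047, 0.0149]
tcp_rot: [-1.276, 1.068, -1.084]
force: [0.6, 0.4, 0.6]
grip_width: 0.003
```

```bash
python3 -c "
from h import *
where([.6115,.1655,.014]);print(s_of(arm.get_state()['position']))
m=arm.camera_model('wrist')
im=arm.snapshot('wrist')[:,:,::-1];cv2.imwrite('pics/w5.png',im)
t=arm.snapshot('top')[:,:,::-1];cv2.imwrite('pics/t5.png',t)
print(m)
cv2.imwrite('pics/c5.png',cv2.resize(im[80:300,230:550],None,fx=2,fy=2,interpolation=2))
"
```

```text
t 9.15 p [0.6165 0.2047 0.0149] x yaw -79.88 F [0.6 0.4 0.6]
units to target [ 1.88  0.04 -0.59]
0.0376388591065038
{'fx': 296.3982854890488, 'fy': 296.3982854890488, 'cx': 322.45265971059405, 'cy': 199.1379217212022, 'position': array([0.69674357, 0.21820824, 0.18584686]), 'orientation': array([ 2.232885  , -1.86980257, -0.26618189])}
```

View pics/c5.png

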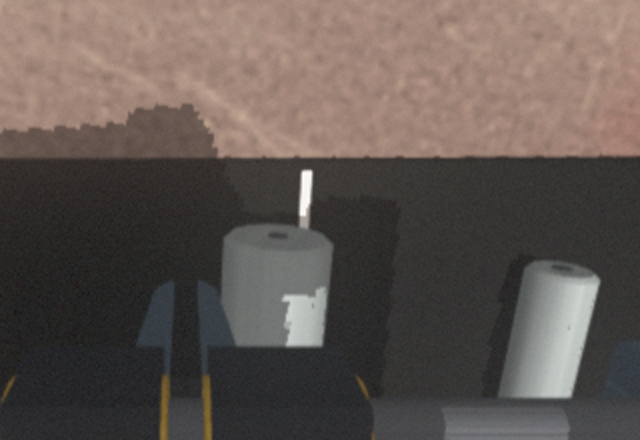

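```bash
python3 -c "
from h import *
for n,uv,z in(('axis',(278,236),.02),('L',(222,255),.02),('R',(332,255),.02),('line',(307,172),.004),('line',(304,222),.004)):
  p=ray('wrist',(230+uv[0]/2,80+uv[1]/2),z);print(n,p.round(4),s_of(p))
"
```

```text
axis [0.6547 0.1832 0.02  ] 0.009610878978810505
L [0.6461 0.1981 0.02  ] 0.02583980718559019
R [0.6518 0.1663 0.02  ] -0.006490797230430848
line [0.6723 0.1755 0.004 ] -0.0011519776155616574
line [0.6566 0.1727 0.004 ] -0.0010517154713010797
```

>>> drive_tool([
  {"dx":0.04,"dy":0,"dz":0,"roll":0,"gripper":255},
  {"dx":0.06,"dy":0,"dz":0,"roll":0,"gripper":255},
  {"dx":0.08,"dy":0,"dz":0,"roll":0,"gripper":255},
  {"dx":0.08,"dy":0,"dz":0,"roll":0,"gripper":255},
  {"dx":0.08,"dy":0,"dz":0,"roll":0,"gripper":255},
  {"dx":0.06,"dy":0,"dz":0,"roll":0,"gripper":255},
  {"dx":0.04,"dy":0,"dz":0,"roll":0,"gripper":255},
  {"dx":0.03,"dy":0,"dz":0,"roll":0,"gripper":255},
  {"dx":0.02,"dy":0,"dz":0,"roll":0,"gripper":255},
  {"dx":0,"dy":0,"dz":0,"roll":0,"gripper":255},
])

```text
t: 10.5
position: [0.6184, 0.1946, 0.0149]
tcp_rot: [-1.276, 1.068, -1.084]
force: [0.3, -0.7, 0.1]
grip_width: 0.006
```

```bash
python3 -c "
from h import *
print(s_of(arm.get_state()['position']))
im=arm.snapshot('wrist')[:,:,::-1];cv2.imwrite('pics/w6.png',im)
cv2.imwrite('pics/c6.png',cv2.resize(im[80:300,230:550],None,fx=2,fy=2,interpolation=2))
"
```

```text
0.027409813167907072
```

View pics/c6.png

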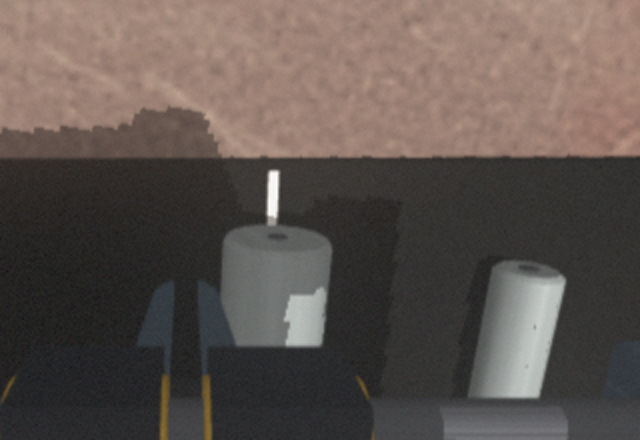

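The pin's near-side end is in line with the white line, with an estimated 1 mm or less to go. I'll back the fingers off and check from above.

>>> drive_tool([
  {"dx":-0.2,"dy":0,"dz":0,"roll":0,"gripper":255},
  {"dx":-0.3,"dy":0,"dz":0,"roll":0,"gripper":255},
  {"dx":-0.3,"dy":0,"dz":0,"roll":0,"gripper":255},
  {"dx":-0.2,"dy":-0.5,"dz":0,"roll":0,"gripper":255},
  {"dx":0,"dy":-1,"dz":0,"roll":0,"gripper":255},
  {"dx":0,"dy":-1,"dz":0,"roll":0,"gripper":255},
  {"dx":0,"dy":-1,"dz":0,"roll":0,"gripper":255},
  {"dx":0,"dy":-1,"dz":0,"roll":0,"gripper":255},
  {"dx":0,"dy":-1,"dz":0,"roll":0,"gripper":255},
  {"dx":0,"dy":-1,"dz":0,"roll":0,"gripper":255},
])

```text
t: 11.8
position: [0.6116, 0.2174, 0.1519]
tcp_rot: [-1.277, 1.067, -1.083]
force: [-0.3, -0.3, -0.7]
grip_width: 0.004
```

>>> drive_tool([
  {"dx":0,"dy":-1,"dz":-0.5,"roll":0,"gripper":255},
  {"dx":0,"dy":-1,"dz":-0.7,"roll":0,"gripper":255},
  {"dx":0,"dy":-1,"dz":-0.7,"roll":0,"gripper":255},
  {"dx":0,"dy":-0.5,"dz":-0.7,"roll":0,"gripper":255},
  {"dx":0,"dy":0,"dz":-0.7,"roll":0,"gripper":255},
  {"dx":0,"dy":0,"dz":-0.7,"roll":0,"gripper":255},
  {"dx":0,"dy":0,"dz":-0.5,"roll":0,"gripper":255},
  {"dx":0,"dy":0,"dz":0,"roll":0,"gripper":255},
  {"dx":0,"dy":0,"dz":0,"roll":0,"gripper":255},
  {"dx":0,"dy":0,"dz":0,"roll":0,"gripper":255},
])

```text
t: 13.05
position: [0.5152, 0.2006, 0.2249]
tcp_rot: [-1.277, 1.067, -1.082]
force: [0.3, 0.3, 0.7]
grip_width: 0.007
```

```bash
python3 -c "
from h import *
where([.6115,.1655,.2])
m=arm.camera_model('wrist');im=arm.snapshot('wrist')[:,:,::-1];cv2.imwrite('pics/w7.png',im)
t=arm.snapshot('top')[:,:,::-1];cv2.imwrite('pics/t7.png',t)
np.save('m7.npy',m,allow_pickle=True);print(m['position'])
"
```

```text
t 13.05 p [0.5152 0.2006 0.2249] x yaw -79.74 F [0.3 0.3 0.7]
units to target [2.59 1.31 4.41]
[0.59531863 0.21433903 0.39583349]
```

View pics/w7.png

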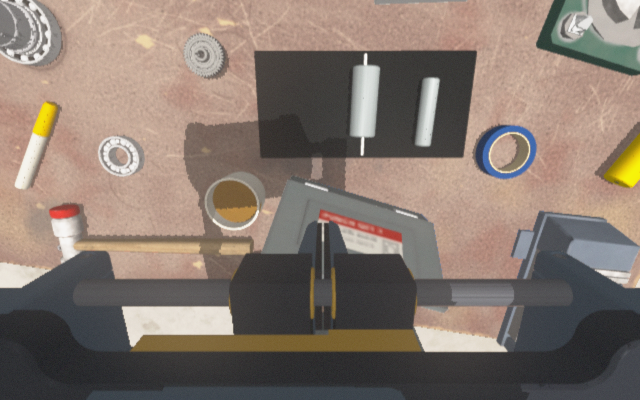

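The pin now lies along the line: pin at about (365,101), line ends at (366,53) and (362,155). The thin pin, pinion and tape look undisturbed. I'll measure the offset in both cameras.

```bash
python3 -c "
from h import *
def run(n,f,m,hull,thr):
  g=cv2.imread(f,0);k=np.zeros_like(g);cv2.fillConvexPoly(k,np.int32(hull),1)
  A=[];Ln=[]
  for v in range(min(h[1] for h in hull),max(h[1] for h in hull)+1):
    u=np.where(k[v]*(g[v]>thr))[0]
    if len(u)<1: continue
    # subpixel edges by linear interpolation
    r=g[v].astype(float);a,b=u[0],u[-1]
    c=((a-(r[a]-thr)/(r[a]-r[a-1]+1e-9))+(b+(r[b]-thr)/(r[b]-r[b+1]+1e-9)))/2; w=b-a+1
    (A if w>10 else Ln).append((c,v,w))
  W=[ray(n,x[:2],.02,m) for x in A[2:-2]];L=[ray(n,x[:2],.004,m) for x in Ln]
  print(n,[(round(x[0],1),x[1],int(x[2])) for x in A][::8],[(round(x[0],1),x[1],int(x[2])) for x in Ln])
  fit=lambda P:np.polyfit(np.array(P)[:,0],np.array(P)[:,1],1)
  a=fit(W);l=fit(L);x=np.mean([W[0][0],W[-1][0]])
  print('pin yaw',np.degrees(np.arctan(a[0])),'line yaw',np.degrees(np.arctan(l[0])),'offset(+y) mm',(np.polyval(a,x)-np.polyval(l,x))*np.cos(np.arctan(l[0]))*1e3,'pin mid x',x,'line mid x',np.mean([L[0][0],L[-1][0]]))
m=np.load('m7.npy',allow_pickle=True).item()
run('wrist','pics/w7.png',m,[(345,53),(385,53),(385,155),(345,155)],90)
run('top','pics/t7.png',None,[(294,181),(316,179),(319,224),(297,227)],70)
g=cv2.imread('pics/w7.png',0);meas(g,[(400,60),(455,60),(455,150),(400,150)],'wrist',m)
d=cv2.absdiff(cv2.imread('pics/t7.png'),cv2.imread('pics/top0.png')).max(2)
print('diff pinion',d[183:203,225:245].max(),'tape',d[198:226,361:389].max(),'thin',d[184:217,327:345].max())
"
```

```text
wrist [(np.float64(365.6), 64, 12), (np.float64(366.1), 72, 27), (np.float64(365.6), 80, 27), (np.float64(365.0), 88, 27), (np.float64(364.5), 96, 26), (np.float64(364.0), 104, 27), (np.float64(363.6), 112, 26), (np.float64(363.0), 120, 27), (np.float64(362.5), 128, 26), (np.float64(362.4), 136, 24)] [(np.float64(365.2), 53, 3), (np.float64(365.3), 54, 4), (np.float64(365.2), 55, 5), (np.float64(365.2), 56, 5), (np.float64(365.2), 57, 5), (np.float64(365.1), 58, 5), (np.float64(365.1), 59, 5), (np.float64(365.0), 60, 5), (np.float64(364.9), 61, 5), (np.float64(364.9), 62, 5), (np.float64(364.9), 63, 5), (np.float64(362.4), 138, 5), (np.float64(362.2), 139, 5), (np.float64(362.1), 140, 5), (np.float64(362.1), 141, 5), (np.float64(362.0), 142, 5), (np.float64(362.1), 143, 5), (np.float64(362.1), 144, 5), (np.float64(362.0), 145, 5), (np.float64(361.9), 146, 5), (np.float64(361.9), 147, 5), (np.float64(361.8), 148, 5), (np.float64(361.7), 149, 4), (np.float64(361.7), 150, 5), (np.float64(361.7), 151, 5), (np.float64(361.7), 152, 5), (np.float64(361.6), 153, 4), (np.float64(361.6), 154, 
[... 175 characters left out ...]
35
top [(np.float64(301.4), 181, 16), (np.float64(303.0), 189, 16), (np.float64(305.5), 197, 18), (np.float64(323.0), 205, 19), (np.float64(321.1), 213, 22)] [(np.float64(348.0), 180, 9), (np.float64(-25499999699.8), 217, 9), (np.float64(-22999999701.1), 218, 6), (np.float64(303.6), 219, 6), (np.float64(316.4), 220, 4), (np.float64(302.3), 221, 4), (np.float64(294.9), 226, 4)]
pin yaw -89.00530813828372 line yaw -89.00416234128365 offset(+y) mm 17.53911525526999 pin mid x 18.24429360981068 line mid x 0.6136623111944877
px (427, 111) z 0.014 mid [0.6187 0.0873] len 0.0837 wid 0.022 yaw 8.43
px (427, 111) z 0.02 mid [0.6184 0.0893] len 0.0824 wid 0.0217 yaw 8.43
diff pinion 116 tape 11 thin 16
```

```bash
python3 -c "
from h import *
m=np.load('m7.npy',allow_pickle=True).item()
print('pinion before',ray('top',(235.5,193),.042),'after',ray('wrist',(205,54),.042,m))
print('tape before',ray('top',(375,211.5),.019),'after',ray('wrist',(507,152),.019,m))
print(arm.finish_job())"
```

```text
pinion before [0.62929903 0.35613891 0.042     ] after [0.63317385 0.35098868 0.042     ]
tape before [ 0.5889558  -0.02440014  0.019     ] after [ 0.59019428 -0.02404768  0.019     ]
the job is handed in; nothing more can be done
None
```

The thick pin now lies along the white line, and I handed the job in at about 13 s. I rolled it about 70 mm at roughly 30 mm/s with the backs of the shut fingers, at mid-height, then backed off and lifted clear.

**Pin position:** The last wrist-camera check put it about 1.3 mm short of the line's centre and turned 1.7° from it. It sits about 5 mm off the middle of the line lengthwise. I judged this close enough and did not nudge it further.

**Rolling:** I did not measure it directly. The pin stayed in contact with the finger and the force readings stayed below about 1 N.

**Other objects:**
- **Thin pin:** it stayed within 0.5 mm of where it was.
- **Tape roll:** it agreed within about 1.5 mm across the two cameras.
- **Pinion:** its before and after positions differ by about 6 mm. I read both by hand from different cameras, and the tool stayed well away from it, so I put this down to reading error.

**Failed check:** The final top-camera check gave no usable pin measurement, because the arm was probably in the way. The pinion patch in that view also differed from the first picture (116), which I put down to the arm or its shadow. The end result therefore rests on the wrist camera alone.

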